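# Weigh a parcel of test tiles and fold the carton shut

## Robot

A 6-joint arm with a two-finger parallel gripper is mounted at the origin on a cart in front of the work surface, level with it; the furniture and walls round the work are solid. World frame = base frame: x ahead of the robot, y to its left, z up, the work surface at z = 0. Lengths are in mm, angles in rad, forces in N, time in s.
With the tool pointing down it reaches from about 350 to 975 mm from the base axis. Payload 7.1 kg.
Tool frame: the origin (TCP) lies on the front face of the gripper's body, between the roots of the fingers; the fingertips stand 80 mm ahead of it and the grasp point (between the pads) lies 61 mm ahead of it (env.tips_ahead is the distance from the TCP to the fingertips, in mm); z points along the fingers, y is the line along which they close (so a half turn about z gives the same grasp; the last joint's range is limited). The gripper opens to 88 mm and grips with 3 to 60 N. Pads are 20 mm wide; open, the fingers measure 115 mm over their backs; the gripper's body (75 mm by 178 mm) begins 61 mm behind the grasp point.
Start: joints at [1.215, 0.423, 1.63, -0, 1.089, -0.019], TCP at [206.511, 589.88, 302.675] pointing down, gripper open.
Joint ranges: [-3, 3], [-0.9, 2.11], [0.09, 2.58], [-1.31, 4.45], [0.11, 2.69], [-2.54, 2.54]. Speed limits (rad/s): [2.39, 2.39, 3.01, 3.14, 3.14, 3.14].

## Interface

Orientations are given as a unit quaternion [x, y, z, w].
In Python, from station import env, set_gripper, viewer, workorder gives the robot as it stands. Calls block until the motion is done:
- env.reach(position, orientation): joint-space move of the TCP to a pose.
- env.move_l(position, rot=None, rate=150, f_stop=None): straight line of the TCP; rot=None keeps the orientation; rate is the mean speed in mm/s. With f_stop (N) it stops when the force on the tool has changed by that much, and returns True; else False.
- env.move_joints(angles): joint-space move.
- set_gripper(opening): finger opening in mm; the grip force is fixed at half the most; returns when the fingers have stopped.
- env.hold(seconds).
- env.ik(position, orientation): joint angles nearest the present ones, or None.
- env.read_state(): the state.
- viewer.camera(name): name is "scene" or "top" or "wrist"; returns the picture (400x640x3 uint8, blue, green, red); there is no depth.
- viewer.camera_params(name): a dict with "fx", "fy", "cx", "cy" (pixels), "pose" (4x4, takes a point from camera to world coordinates); the wrist camera has in their place "tool_from_camera" (4x4, takes a point from camera to tool coordinates, whose origin is the TCP and whose axes are the flange's). Camera axes: x right, y up, looking along -z (the intrinsics and any distortion apply to the point x, -y, -z); pixel columns grow to the right and rows downward; lengths in mm; the calibration is good to about 2 mm. A picture is of the moment at which its call begins: read the wrist's pose just before it. camera_params takes no time and is no camera call.
A pose or a line that the arm cannot do raises env.IKError and nothing moves.
- workorder.sign_off(): hands the job in; it is judged then, once.
The state is a dict: "time_s": time; "qpos": joint angles; "dq": joint speeds; "tau": joint torques, N m; "tool_pos": TCP position; "orientation": TCP orientation; "force": force on the tool from outside, world axes, zero at the start; "wrist_torque": the same for the moment, N m; "width": finger opening in mm; "grip_force": force on a finger pad.
Only numpy, scipy, OpenCV 4.12 (cv2) and the standard library are available. Lean on these libraries where they do the work, as an engineer would, in place of code of your own. Each camera call takes 0.05 s, during which the arm holds its last target. There are 200 camera calls.

## Task

Make up the parcel of test tiles: put every glazed tile into the open carton on the trip balance, and set brass weights in the balance's other pan until the beam floats level, while all four flaps are still open. Then close the carton: fold both short end flaps flat down first, then both long side flaps flat down over them. Leave the carton shut with the beam still floating level, and do not disturb the jar, the cup or the tape roll.

Things in the scene. Friction and masses are not known exactly. Their poses are not given: they have to be found in the camera images.
- balance: blue trip balance, fixed, 380 (y) x 100 (x); origin under its pillar, axes parallel to the carton's. Platform with the carton at y = +130, steel weight pan at y = -140. With nothing in either, the carton side is 20 g heavier than the pan side; where things lie on platform or pan does not matter. The pan moves up when the platform moves down; a red needle stands at the middle mark when level
- carton (a point): open brown cardboard carton, fixed on the platform; outside 158 (x) x 124 (y) x 54 high, walls and floor 4 thick (inside 150 x 116 x 50). Origin under the centre of its bottom, about 65 above the worktop; z up, x roughly away from the robot, y left. Four flaps, 59 long and 4 thick, hinge on its rim. Tiles may be stacked in it or lie askew
- platform (a joint): height (m) of the platform with the carton: 0 when the beam floats level, positive when the carton is too light and has risen, negative when too heavy; stops at +-0.008. 20 g out of balance moves it about 0.005, 50 g to the stop. It settles in about 1 s; pushing on the carton only takes it to its stop and it floats back
- pan_center (a point): centre of the upper face of the weight pan's floor, about 63 above the worktop; the pan is 150 (x) x 110 (y) with a rim 5 high above the floor
- flap_near (a joint): angle (rad) of the end flap on the carton's -x side: 0 folded flat shut, 1.57 upright, about 2.3 leaning outward as at the start, stop at 2.6. Its hinge line is at x = -77, z = 50 in the carton's frame (mm). The hinge is stiff: it stays where it is left and needs about 0.5 N at its edge
- flap_near_edge (a point): middle of the free edge of that flap, 59 from its hinge; the edge is 114 long
- flap_far (a joint): angle (rad) of the end flap on the carton's +x side: 0 folded flat shut, 1.57 upright, about 2.3 leaning outward as at the start, stop at 2.6. Its hinge line is at x = +77, z = 50 in the carton's frame (mm). The hinge is stiff: it stays where it is left and needs about 0.5 N at its edge
- flap_far_edge (a point): middle of the free edge of that flap, 59 from its hinge; the edge is 114 long
- flap_left (a joint): angle (rad) of the long side flap on the carton's +y side: 0 folded flat shut, 1.57 upright, about 2.3 leaning outward as at the start, stop at 2.6. Its hinge line is at y = +60, z = 54 in the carton's frame (mm). The hinge is stiff: it stays where it is left and needs about 0.5 N at its edge
- flap_left_edge (a point): middle of the free edge of that flap, 59 from its hinge; the edge is 156 long
- flap_right (a joint): angle (rad) of the long side flap on the carton's -y side: 0 folded flat shut, 1.57 upright, about 2.3 leaning outward as at the start, stop at 2.6. Its hinge line is at y = -60, z = 54 in the carton's frame (mm). The hinge is stiff: it stays where it is left and needs about 0.5 N at its edge
- flap_right_edge (a point): middle of the free edge of that flap, 59 from its hinge; the edge is 156 long
- tile_0: test tile with green glaze, 75 (x) x 40 (y) x 7 thick, 50 g, lying flat; origin at the centre of its underside. May be absent (None from the start)
- tile_1: test tile with rust red glaze, 75 (x) x 40 (y) x 7 thick, 50 g, lying flat; origin at the centre of its underside. May be absent (None from the start)
- tile_2: test tile with speckled white glaze, 75 (x) x 40 (y) x 7 thick, 50 g, lying flat; origin at the centre of its underside. May be absent (None from the start)
- tile_3: test tile with dark blue glaze, 75 (x) x 40 (y) x 7 thick, 50 g, lying flat; origin at the centre of its underside. May be absent (None from the start)
- weight_100: brass knob weight of 100 g, 26 in diameter, 36 high with a narrower knob over its top 11; origin at the centre of its underside, z along its axis
- weight_50a: brass knob weight of 50 g, 20 in diameter, 32 high with a narrower knob over its top 11; origin at the centre of its underside, z along its axis
- weight_50b: brass knob weight of 50 g, 20 in diameter, 32 high with a narrower knob over its top 11; origin at the centre of its underside, z along its axis
- weight_20: brass knob weight of 20 g, 16 in diameter, 28 high with a narrower knob over its top 11; origin at the centre of its underside, z along its axis
- jar: lidded glass jar, 72 in diameter, 102 high; bystander, origin at its underside
- tape_roll: roll of buff tape lying flat, 96 in diameter, 25 high; bystander, origin at its underside
- glaze_cup: open grey cup, 76 in diameter, 85 high; bystander, origin at its underside
Not all that is in view belongs to the job. What is shaped like the tile_1 but turquoise is not meant.

How it is judged (in metres and radians):
On the way, in this order (a step that is already met when the one before it is completed fails the run):
1. every tile is in the carton and the beam floats level, with all four flaps open (x of tile_0 in the frame of carton between -0.077 and 0.077 m and y of tile_0 in the frame of carton between -0.06 and 0.06 m and z of tile_0 in the frame of carton between -0.002 and 0.05 m and x of tile_1 in the frame of carton between -0.077 and 0.077 m and y of tile_1 in the frame of carton between -0.06 and 0.06 m and z of tile_1 in the frame of carton between -0.002 and 0.05 m and x of tile_2 in the frame of carton between -0.077 and 0.077 m and y of tile_2 in the frame of carton between -0.06 and 0.06 m and z of tile_2 in the frame of carton between -0.002 and 0.05 m and x of tile_3 in the frame of carton between -0.077 and 0.077 m and y of tile_3 in the frame of carton between -0.06 and 0.06 m and z of tile_3 in the frame of carton between -0.002 and 0.05 m and value of joint platform between -0.002 and 0.002 m and value of joint each of flap_near, flap_far, flap_left, flap_right above 1.2 rad), for 0.4 s.
2. both short end flaps are folded down while the long side flaps are still open (value of joint each of flap_near, flap_far below 0.15 rad and value of joint each of flap_left, flap_right above 0.8 rad), for 0.2 s.
3. both long side flaps are folded down over them (value of joint each of flap_near, flap_far, flap_left, flap_right below 0.15 rad), for 0.2 s.
At the end, for the whole second after the job is handed in: every tile present is inside the carton at rest, all four flaps are shut to within 0.15 rad, and the platform stands within 2 mm of its level position (all of step 3 and x of tile_0 in the frame of carton between -0.077 and 0.077 m and y of tile_0 in the frame of carton between -0.06 and 0.06 m and z of tile_0 in the frame of carton between -0.002 and 0.05 m and x of tile_1 in the frame of carton between -0.077 and 0.077 m and y of tile_1 in the frame of carton between -0.06 and 0.06 m and z of tile_1 in the frame of carton between -0.002 and 0.05 m and x of tile_2 in the frame of carton between -0.077 and 0.077 m and y of tile_2 in the frame of carton between -0.06 and 0.06 m and z of tile_2 in the frame of carton between -0.002 and 0.05 m and x of tile_3 in the frame of carton between -0.077 and 0.077 m and y of tile_3 in the frame of carton between -0.06 and 0.06 m and z of tile_3 in the frame of carton between -0.002 and 0.05 m and value of joint platform between -0.002 and 0.002 m and linear speed of each of tile_0, tile_1, tile_2, tile_3 below 0.03 m/s); the robot touches nothing.
It fails at once if the jar, the cup or the tape roll is moved more than 3 cm or tipped over (distance of any of jar, tape_roll, glaze_cup from where it was at the start of the episode above 0.03 m or angle between any of jar, tape_roll, glaze_cup's own z axis and vertical above 0.5 rad).
Of tile_0, tile_1, tile_2, tile_3 only 2 to 4 are there at a start; the rules pass over those that are not, and their reading is None.
At some moment in a run one of tile_0, tile_1, tile_2, tile_3 may be knocked a few centimetres aside while the robot is not near it.
Once in a run the grip may slacken for a moment while it holds something.
It also fails if it takes over 210 s, if anything falls off the work surface, if the arm or the gripper's body presses on something with over 40 N, if the wrist force passes 120 N, or if a joint passes its speed limit or range.

## Working session

There is one attempt and no reset: what is moved stays moved. The work goes in short steps, each a Python script; the robot and the scene stay as the last script left them, time stands still between calls to the robot, and variables do not carry over. Pictures are saved under pics/ and viewed, at most 14 in all, crops included, and the job is handed in when it is done.

```bash
ls; mkdir -p pics
python3 - <<'E'
from station import env, set_gripper, viewer, workorder
import cv2,numpy as np
np.set_printoptions(suppress=True,precision=3)
for n in("scene","top"):
    cv2.imwrite(f"pics/{n}0.png",viewer.camera(n)); p=viewer.camera_params(n);print(n,p)
print(viewer.camera_params("wrist"))
s=env.read_state();print(s)
E
```

```text
pics
scene {'fx': 452.44061525745326, 'fy': 452.44061525745326, 'cx': 320.18862140625237, 'cy': 193.9975757755632, 'pose': array([[   0.815,    0.392,   -0.427,   13.124],
       [  -0.58 ,    0.557,   -0.595, -755.762],
       [   0.005,    0.732,    0.681, 1000.084],
       [   0.   ,    0.   ,    0.   ,    1.   ]])}
top {'fx': 378.0013347880159, 'fy': 378.0013347880159, 'cx': 314.9925126023228, 'cy': 205.33208889238225, 'pose': array([[   0.001,    0.992,   -0.126,  431.426],
       [  -0.999,   -0.003,   -0.033,   -2.418],
       [  -0.033,    0.126,    0.991, 1164.413],
       [   0.   ,    0.   ,    0.   ,    1.   ]])}
{'fx': 357.8577941434798, 'fy': 357.8577941434798, 'cx': 317.9767035644632, 'cy': 201.64601124537856, 'tool_from_camera': array([[ -0.   ,   0.957,   0.29 ,  79.12 ],
       [  1.   ,   0.   ,  -0.001,  -0.42 ],
       [ -0.001,   0.29 ,  -0.957, -81.102],
       [  0.   ,   0.   ,   0.   ,   1.   ]])}
{'time_s': 0.1, 'qpos': array([ 1.215,  0.424,  1.631, -0.   ,  1.089, -0.019]), 'dq': array([-0.001, -0.003, -0.002, -0.002,  0.001, -0.001]), 'tau': array([  0.   , -54.561, -27.432,   0.065,   0.019,  -0.   ]), 'tool_pos': array([206.39 , 589.534, 301.987]), 'orientation': array([ 0.168,  0.986, -0.001, -0.   ]), 'force': array([-0.038,  0.282,  0.454]), 'wrist_torque': array([0.052, 0.022, 0.011]), 'grip_force': 0.0, 'width': 87.81444723144988}
```

View pics/scene0.png

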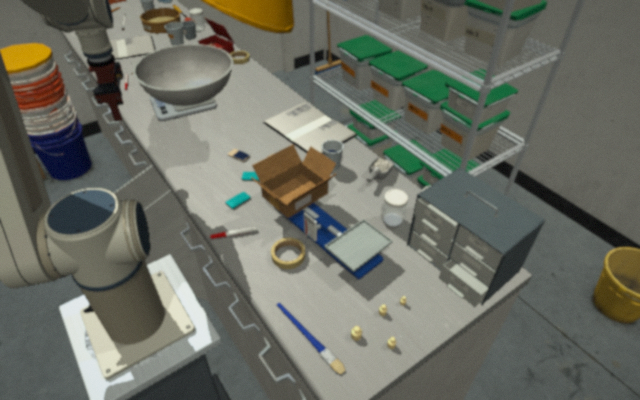

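View pics/top0.png

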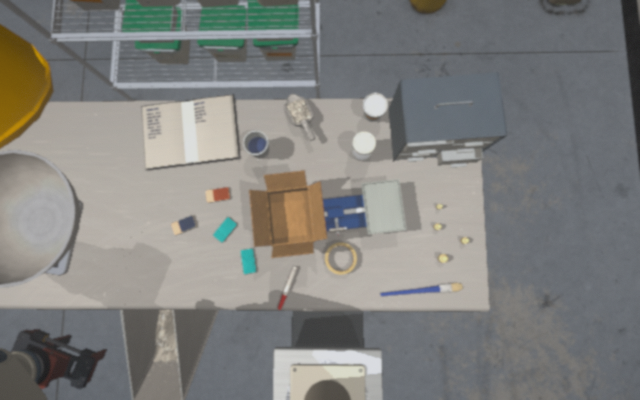

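The scene view shows the carton at (295,180), pan at (358,247), weights at (357,332), (383,309), (403,299), (392,342), tape (289,252), jar (395,205) and cup (332,152). The top view shows a rust tile (217,195), a dark blue tile (183,225) and turquoise decoys (226,229) and (249,261). I'll check these in one close crop.

Run:
```python
import cv2,numpy as np
t=cv2.imread("pics/top0.png")
a=cv2.resize(t[165:285,160:360],None,fx=4,fy=4,interpolation=cv2.INTER_CUBIC)
cv2.imwrite("pics/crop1.png",a)
```

```text
(no output)
```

View pics/crop1.png

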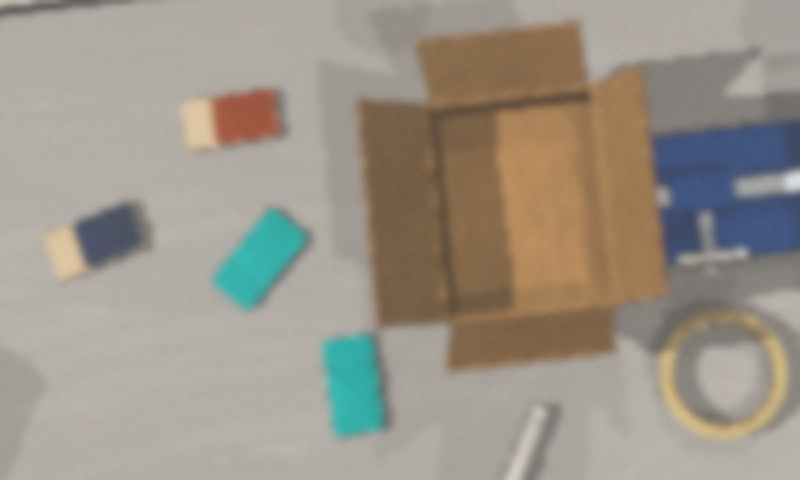

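Both real tiles show a bare clay end: rust at crop (232,118) and dark blue at crop (97,238). The two plain turquoise blocks are decoys, and there's no green or white tile. Next I'll measure.

```bash
cat > h.py <<'E'
from station import env, set_gripper, viewer, workorder
import cv2, numpy as np
from scipy.spatial.transform import Rotation as R
np.set_printoptions(suppress=True, precision=2)
def grab(name):
    s=env.read_state(); im=viewer.camera(name); p=viewer.camera_params(name)
    if name=="wrist":
        T=np.eye(4); T[:3,:3]=R.from_quat(s["orientation"]).as_matrix(); T[:3,3]=s["tool_pos"]
        p["pose"]=T@p["tool_from_camera"]
    return im,p
def onplane(p,px,z):
    px=np.atleast_2d(px).astype(float)
    d=np.c_[(px[:,0]-p["cx"])/p["fx"],-(px[:,1]-p["cy"])/p["fy"],-np.ones(len(px))]@p["pose"][:3,:3].T
    o=p["pose"][:3,3]; return o+d*((z-o[2])/d[:,2])[:,None]
def blobs(mask,amin):
    m=cv2.morphologyEx(mask.astype(np.uint8)*255,cv2.MORPH_OPEN,np.ones((2,2)))
    return [c for c in cv2.findContours(m,cv2.RETR_EXTERNAL,cv2.CHAIN_APPROX_NONE)[0] if cv2.contourArea(c)>amin]
def rect(p,c,z):
    w=onplane(p,c.reshape(-1,2),z)[:,:2].astype(np.float32)
    (cx,cy),(a,b),an=cv2.minAreaRect(w)
    if a<b: a,b,an=b,a,an+90          # an: direction of the long side, deg
    return np.array([cx,cy]),a,b,(an+90)%180-90
def down(al):                          # tool pointing down, tool y at al degrees
    f=np.radians((al+90)/2); return np.array([np.cos(f),np.sin(f),0,0])
def T(): return env.read_state()["time_s"]
E
python3 - <<'E'
from h import *
for n,z0 in(("top",0),):
    im,p=cv2.imread("pics/top0.png"),viewer.camera_params("top")
    hsv=cv2.cvtColor(im,cv2.COLOR_BGR2HSV).astype(int); H,S,V=hsv[...,0],hsv[...,1],hsv[...,2]
    tab=np.zeros(H.shape,bool); tab[165:300,80:485]=1
    for nm,m,z,a in(("brown",(H>8)&(H<20)&(S>105),157,2000),("gold",(H>18)&(H<35)&(S>60),20,8),("red",(H<10)&(S>130),7,30),("dblue",(H>105)&(H<130)&(S>60)&(V<110),7,30),("turq",(H>80)&(H<95)&(S>120),7,50)):
        for c in blobs(m&tab,a):
            r=rect(p,c,z); print(nm,c.reshape(-1,2).mean(0),cv2.contourArea(c),r)
    for q in((314,183),(325,239),(376,181),(402,181),(404,232),(371,233),(341,258)): print(q,onplane(p,q,65)[0])
    print(im[195,210],im[228,177],hsv[195,210],hsv[228,177],hsv[200,235],hsv[206,440])
# needle/pillar etc.
s=cv2.imread("pics/scene0.png"); cv2.imwrite("pics/crop2.png",cv2.resize(s[130:290,240:400],None,fx=3.7,fy=3.7,interpolation=cv2.INTER_CUBIC))
E
```

```text
brown [296.29 222.48] 2877.0 (array([520.36,  76.82]), 181.5132598876953, 140.98233032226562, 6.401726722717285)
gold [457.23 287.58] 52.0 (array([ 332.67, -383.39]), 26.405588150024414, 20.163570404052734, -89.76742061972618)
gold [443.7 258.7] 49.5 (array([ 416.91, -346.1 ]), 26.549739837646484, 20.57024383544922, -89.87483125925064)
gold [341.35 259.19] 771.5 (array([413.61, -43.99]), 92.72916412353516, 91.89625549316406, 89.87293243408203)
gold [465. 241.] 22.0 (array([ 468.65, -411.59]), 17.936012268066406, 11.86960220336914, -89.98811870254576)
gold [437.94 227.06] 20.0 (array([ 510.44, -333.56]), 17.926069259643555, 12.006902694702148, 89.96170806884766)
red [221.73 194.78] 110.5 (array([612.17, 328.38]), 41.0238151550293, 31.391225814819336, -87.98791313171387)
dblue [331.17 223.21] 50.5 (array([523.9 , -13.13]), 24.581451416015625, 24.472734451293945, -0.04787445068359375)
dblue [362.16 221.  ] 41.0 (array([ 530.06, -108.6 ]), 39.26528549194336, 13.95175552368164, 9.491125106811523)
dblue [359.65 201.5 ] 36.0 (array([ 590.16, -101.17]), 27.986494064331055, 15.326166152954102, -0.15401458740234375)
turq [249.  261.9] 229.0 (array([406.03, 237.24]), 69.44232940673828, 35.17264175415039, 10.823427200317383)
turq [225.71 230.27] 231.5 (array([501.7, 311.8]), 69.69287109375, 35.51490020751953, -38.38791275024414)
(314, 183) [637.79  37.14  65.  ]
(325, 239) [472.8    4.95  65.  ]
(376, 181) [ 642.9  -145.35   65.  ]
(402, 181) [ 642.53 -221.29   65.  ]
(404, 232) [ 492.98 -222.93   65.  ]
(371, 233) [ 490.13 -128.09   65.  ]
(341, 258) [418.34 -40.95  65.  ]
[162 197 220] [161 197 220] [ 18  67 220] [ 18  68 220] [ 18  17 176] [ 26  68 209]
```

View pics/crop2.png

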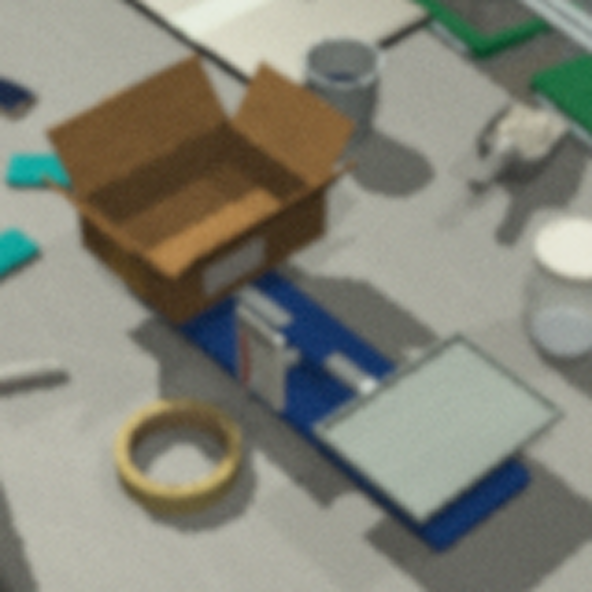

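The crop shows the open empty carton, the white scale plate with the red needle at scene (312,222), the tape beside it at (288,252) and an empty pan. Now wrist views of each group.

Run:
```python
from h import *
import pickle
views={}
for n,pos,al in(("tiles",[590,345,260],0),("carton",[545,90,400],4),("bal",[545,-90,330],4),("wts",[460,-380,200],-60)):
    env.reach(pos,down(al)); env.hold(.3)
    im,p=grab("wrist"); cv2.imwrite(f"pics/w_{n}.png",im); views[n]=p; print(n,T(),env.read_state()["qpos"])
pickle.dump(views,open("v.pkl","wb"))
ims=[cv2.imread(f"pics/w_{n}.png") for n in("tiles","carton","bal","wts")]
g=np.vstack([np.hstack(ims[:2]),np.hstack(ims[2:])])
cv2.imwrite("pics/grid1.png",cv2.resize(g,(800,500),interpolation=cv2.INTER_AREA))
```

```text
tiles 2.125 [ 0.51  0.55  1.52 -0.    1.07  0.51]
carton 3.6083 [0.14 0.22 1.69 0.   1.23 0.07]
bal 4.75 [-0.18  0.28  1.77  0.    1.09 -0.25]
wts 6.35 [-0.71  0.51  1.76  0.    0.87  0.34]
```

View pics/grid1.png

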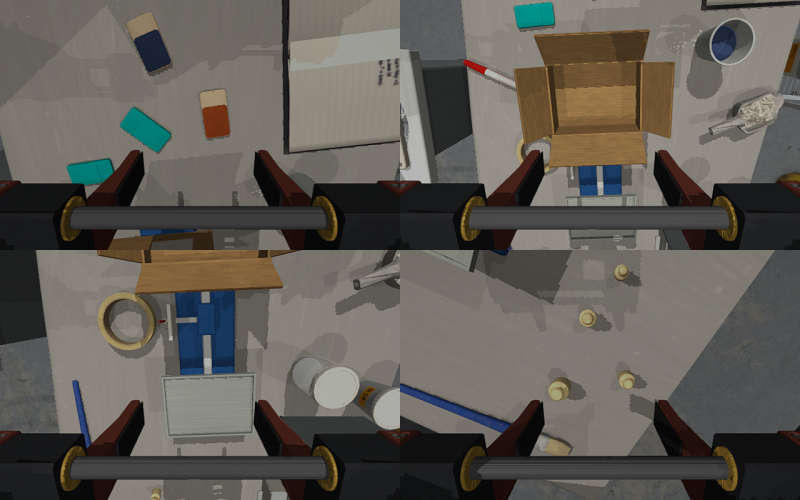

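The four views show: the dark blue tile at grid (149,43) and rust at (215,113); the empty carton centred at about (596,98); the pan at (209,404), tape (127,320) and needle plate (167,320); the weights at (622,272), (588,318), (559,390) (largest) and (627,381).

Run:
```python
from h import *
import pickle
v=pickle.load(open("v.pkl","rb"))
def ld(n):
    im=cv2.imread(f"pics/w_{n}.png"); h=cv2.cvtColor(im,cv2.COLOR_BGR2HSV).astype(int); return im,h[...,0],h[...,1],h[...,2]
def show(n,m,z,a,ymax=270):
    m=m.copy(); m[ymax:]=0
    for c in blobs(m,a):
        print(n,c.reshape(-1,2).mean(0),cv2.contourArea(c),rect(v[n],c,z))
im,H,S,V=ld("tiles"); print("red/beige");show("tiles",(H<22)&(S>75),7,300); print("blue"); show("tiles",(H>105)&(H<130)&(S>70)&(V<130),7,300)
im,H,S,V=ld("wts"); print("gold");show("wts",(H>18)&(H<35)&(S>60),14,80)
im,H,S,V=ld("carton"); m=((H>8)&(H<22)&(S>80)); m[270:]=0; m[:,:150]=0; m[:,480:]=0
c=max(blobs(m,2000),key=cv2.contourArea)
a=cv2.approxPolyDP(c,6,True).reshape(-1,2); print(np.c_[a,onplane(v["carton"],a,156)[:,:2]])
im,H,S,V=ld("bal"); 
for y in range(195,310,8): print(y, [tuple(im[y,x]) for x in (240,330,420)]) if 0 else None
print(im[230,330],im[230,220],im[230,450],im[260,330])
g=cv2.cvtColor(im,cv2.COLOR_BGR2GRAY); e=cv2.Canny(g,40,120); l=cv2.HoughLinesP(e[190:310,230:430],1,np.pi/180,35,minLineLength=45,maxLineGap=6)
for s in l[:,0]+np.array([230,190,230,190]): print(s,onplane(v["bal"],s.reshape(2,2),71)[:,:2].ravel())
```

```text
red/beige
tiles [429.71 256.89] 507.5 (array([703.94, 264.01]), 48.04684829711914, 16.766403198242188, -51.02484130859375)
tiles [208.55 256.97] 505.5 (array([478.99, 264.45]), 47.32814025878906, 16.85255241394043, 52.82759094238281)
tiles [340.65 185.86] 2050.5 (array([616.32, 341.63]), 73.39334869384766, 39.376869201660156, -81.15315437316895)
tiles [228.37  41.94] 1237.0 (array([512.91, 467.29]), 40.02523422241211, 25.43354034423828, 18.94373893737793)
blue
tiles [244.94  81.91] 2332.0 (array([525.22, 433.9 ]), 48.93000411987305, 37.90540313720703, -68.22610473632812)
gold
wts [256.44 223.14] 1025.5 (array([ 419.89, -346.8 ]), 33.5950813293457, 26.190196990966797, 3.2664902210235596)
wts [362.77 207.74] 596.5 (array([ 473.61, -413.63]), 24.105926513671875, 20.510650634765625, 31.546953201293945)
wts [301.04 109.59] 594.0 (array([ 514.29, -334.97]), 19.87342643737793, 19.559926986694336, -15.770462036132812)
wts [354.58  36.89] 476.5 (array([ 574.77, -343.14]), 17.08802604675293, 15.538067817687988, -16.25849151611328)
[[399.    48.   604.99 210.92]
 [215.    57.   451.01 192.98]
 
[... 351 characters left out ...]
0.   602.86 168.72]]
[132 142 139] [128 136 139] [123 130 135] [134 141 140]
[328 295 402 293] [ 566.09 -216.76  645.45 -208.73]
[258 206 409 201] [ 488.46 -121.32  638.02 -105.5 ]
[258 203 374 199] [ 488.39 -118.19  603.06 -105.9 ]
[269 294 370 291] [ 502.56 -220.01  610.76 -208.73]
[307 207 409 202] [ 537.27 -118.91  638.17 -106.53]
[276 300 391 296] [ 510.36 -226.84  634.1  -213.21]
[312 198 375 196] [ 541.63 -109.22  603.69 -102.75]
[403 195 405 251] [ 631.2   -99.77  641.7  -159.54]
[406 282 409 198] [ 647.86 -195.25  637.57 -102.42]
[264 212 269 277] [ 494.6  -127.21  501.91 -199.56]
[262 223 269 297] [ 492.91 -139.09  502.68 -223.68]
[417 239 419 193] [ 652.1  -145.34  646.68  -96.62]
```

The sizes agree: the flap edges measure 155 and 111–114, carton yaw is about 6.6°, and the pan lies 270 mm from the carton as given. Two tiles (100 g) plus 20 g means weight_20 and weight_100. I'll start with the weights.

```bash
cat >> h.py <<'E'
YAW=6.6; C=np.array([540.,104.7]); PAN=np.array([569.5,-165.])
ux=np.array([np.cos(np.radians(YAW)),np.sin(np.radians(YAW))]); uy=np.array([-ux[1],ux[0]])
def cw(x,y): return C+x*ux+y*uy
def pick(xy,al,zt,wopen,zup=220):
    set_gripper(wopen); env.reach([*xy,zup],down(al)); env.move_l([*xy,zt+80],rate=150)
    set_gripper(0); s=env.read_state(); print("grip",s["width"],s["grip_force"],"t",s["time_s"])
    env.move_l([*xy,zup],rate=200); print("up",env.read_state()["width"])
def place(xy,al,zt,wopen,zup=220,f=6):
    s=env.read_state(); env.move_l([*xy,zup],down(al),rate=250); print("over",env.read_state()["width"])
    hit=env.move_l([*xy,zt+80],rate=100,f_stop=f); s=env.read_state(); print("placed",hit,s["tool_pos"],s["width"])
    set_gripper(wopen); env.move_l([*xy,zup],rate=200); print("t",T())
E
python3 - <<'E'
from h import *
pick([575,-343],-90,3,50); place(PAN+30*ux,-90,3+64,40)
pick([420,-347],-90,3,60); place(PAN-30*ux,-90,3+58,45)
env.reach([545,-90,330],down(4)); env.hold(.2); im,p=grab("wrist"); im2,_=grab("scene")
cv2.imwrite("pics/bal2.png",np.vstack([im[:270],cv2.resize(im2[130:290,200:456],(640,400))]) [:,:] ) ; print(T())
E
```

```text
grip 14.450196681350816 30.016237873951468 t 9.5167
up 14.512098064925327
over 14.380918614955325
placed False [ 599.64 -161.7   147.39] 14.092161676473724
t 13.2333
grip 24.574008125692227 30.000723843878916 t 16.4917
up 24.297083634722796
over 24.106059853412223
placed False [ 540.02 -168.64  141.42] 24.350189021139002
t 20.3583
22.0
```

```bash
python3 -c "
import cv2;i=cv2.imread('pics/bal2.png');cv2.imwrite('pics/bal2s.png',cv2.resize(i,None,fx=.85,fy=.85))"
```

```text
(no output)
```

View pics/bal2s.png

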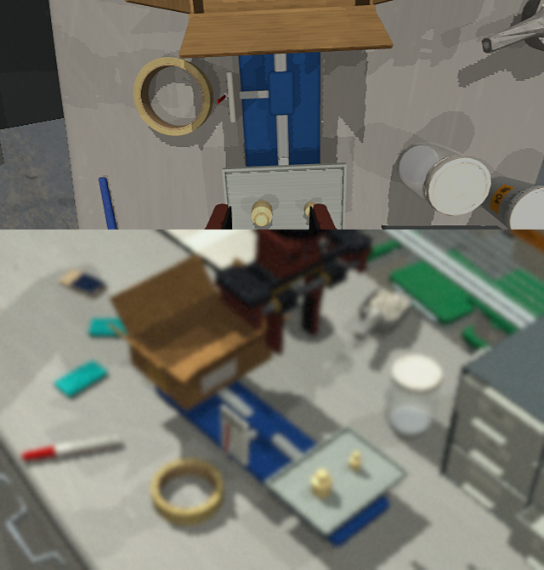

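Both weights stand in the pan and the carton side has risen. Now the tiles, with a fresh look before each pick.

```bash
cat >> h.py <<'E'
def findtiles():
    env.reach([590,345,260],down(0)); env.hold(.25); im,p=grab("wrist"); cv2.imwrite(f"pics/t{T():.0f}.png",im)
    h=cv2.cvtColor(im,cv2.COLOR_BGR2HSV).astype(int); H,S,V=h[...,0],h[...,1],h[...,2]
    out={}
    warm=(H<22)&(S>75); blue=(H>105)&(H<130)&(S>70)&(V<130); ok=np.zeros(H.shape,bool); ok[:235]=1
    for n,m in(("red",warm&ok),("blue",(warm|blue)&ok)):
        m=cv2.morphologyEx(m.astype(np.uint8),cv2.MORPH_CLOSE,np.ones((5,5)))>0
        for c in blobs(m,1200):
            k=np.zeros(H.shape,np.uint8); cv2.drawContours(k,[c],-1,1,-1)
            isb=(blue&(k>0)).sum()>800
            if isb==(n=="blue"): out[n]=rect(p,c,7)
    print(out); return out
def tile(n,zrel):
    r=findtiles()[n]; assert 68<r[1]<84 and 35<r[2]<46,r
    al=(r[3]-90+90)%180-90
    pick(r[0],al,1.5,70); 
    if not 33<env.read_state()["width"]<44: print("MISSED"); return
    place(cw(0,0),YAW,zrel,58,zup=290)
E
python3 - <<'E'
from h import *
tile("red",84)
E
```

```text
{'red': (array([513.11, 466.49]), 39.72565841674805, 26.211910247802734, 20.78406524658203), 'blue': (array([521.99, 444.16]), 74.13090515136719, 39.720733642578125, -67.93586540222168)}Traceback (most recent call last):
  File "<stdin>", line 2, in <module>
  File "h.py", line 50, in tile
    r=findtiles()[n]; assert 68<r[1]<84 and 35<r[2]<46,r
                             ^^^^^^^^^^^^^^^^^^^^^^^^^
AssertionError: (array([513.11, 466.49]), 39.72565841674805, 26.211910247802734, 20.78406524658203)
```

```bash
sed -i 's/            if isb==(n=="blue"): out/            isr=((H<11)\&(S>120)\&(k>0)).sum()>500\n            if (isb if n=="blue" else isr and not isb): out/; s/pick(r\[0\],al,1.5,70)/pick(r[0],al,1.5,70,290)/' h.py
python3 - <<'E'
from h import *
tile("red",84)
tile("blue",90)
env.reach([530,140,400],down(YAW)); env.hold(.5); im,p=grab("wrist"); s,_=grab("scene")
cv2.imwrite("pics/cart2.png",np.vstack([im[:270,60:560],cv2.resize(s[190:250,280:380],(500,300),interpolation=cv2.INTER_CUBIC)])); print(T())
E
```

```text
{'red': (array([616.18, 342.07]), 74.32230377197266, 39.36982345581055, -81.13214111328125), 'blue': (array([521.9 , 444.13]), 74.15170288085938, 39.76485824584961, -68.32753562927246)}
grip 39.894587761530495 30.000346899032593 t 27.4833
up 39.2351294624099
over 39.41617270717544
placed False [540.4  104.76 164.61] 39.128619322433444
t 32.525
{'blue': (array([521.97, 444.08]), 74.25006866455078, 39.71979904174805, -67.9820728302002)}
grip 39.742777122238756 30.000308454036713 t 36.9167
up 39.64644466317994
over 39.54088929299968
placed False [540.4  104.77 170.58] 40.019422304323015
t 42.225
43.3583
```

View pics/cart2.png

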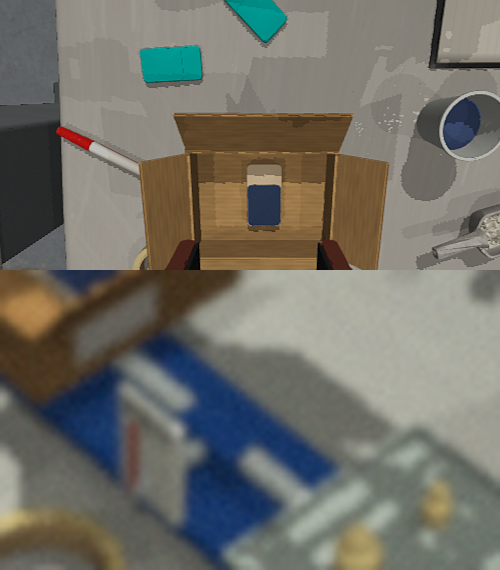

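The blue tile lies on top of the rust one in the carton, and all flaps are open. I'll check that the beam is level by measuring the pan's apparent width against the earlier high and low images.

Run:
```python
from h import *
env.reach([545,-90,330],down(4)); env.hold(.25); im,p=grab("wrist"); cv2.imwrite("pics/bal3.png",im); print(T(),env.read_state()["tool_pos"])
a=cv2.imread("pics/w_bal.png"); b=cv2.imread("pics/bal2.png")
def edges(i):
    g=cv2.GaussianBlur(cv2.cvtColor(i,cv2.COLOR_BGR2GRAY),(3,3),0).astype(float)
    r=[]
    for y in range(205,235):
        d=np.abs(np.gradient(g[y])); 
        L=np.arange(248,285);Rr=np.arange(392,425)
        r.append(((d[L]**2*L).sum()/(d[L]**2).sum(),(d[Rr]**2*Rr).sum()/(d[Rr]**2).sum()))
    r=np.array(r); return r.mean(0),np.median(r[:,1]-r[:,0])
for i in(a,b,im): print(edges(i))
t=a[185:245,245:425]
for i in(b,im): 
  # shift of pan's far-left rim corner and tape reference
  for (y,x,h,w) in((193,250,22,40),(190,395,25,30),(60,155,90,90)):
    m=cv2.matchTemplate(i[y-10:y+h+10,x-10:x+w+10],a[y:y+h,x:x+w],cv2.TM_CCOEFF_NORMED); print(cv2.minMaxLoc(m)[1:4:2],end=" ")
  print()
```

```text
44.6083 [545.24 -89.05 330.35]
(array([262.88, 405.62]), np.float64(143.19247287846036))
(array([265.77, 404.04]), np.float64(138.37211090917813))
(array([264.01, 404.27]), np.float64(140.83026505099605))
(0.9093558192253113, (12, 6)) (0.789311408996582, (9, 6)) (0.9421892166137695, (10, 9)) 
(0.8831759095191956, (11, 9)) (0.8505323529243469, (9, 9)) (0.9820274710655212, (10, 10))
```

The width is midway between the +5 mm and −8 mm images (140.8 against 143.2 and 138.4), so the beam is level. Now I'll fold the end flaps.

```bash
cat >> h.py <<'E'
FL={"near":(cw(-77,0),-ux,115,YAW+90),"far":(cw(77,0),ux,115,YAW+90),"left":(cw(0,60),uy,119,YAW),"right":(cw(0,-60),-uy,119,YAW)}
def fold(n):
    h,o,hz,al=FL[n]; P=lambda c,z:[*(h+o*(c+10)),hz+z+80]
    env.reach([*P(62,0)[:2],300],down(al)); env.move_l(P(62,30),rate=200); fm=0
    for c,z in[(2,38)]+[(-43*np.cos(t),43*np.sin(t)) for t in np.radians([65,45,28,14])]:
        if env.move_l(P(c,z),rate=80,f_stop=15): print("stop",c,z,env.read_state()["force"]); return False
    hit=env.move_l(P(-44,-12),rate=40,f_stop=4); s=env.read_state()
    print(n,hit,"tip z rel hinge",s["tool_pos"][2]-80-hz,s["force"])
    env.move_l(P(-44,90),rate=200); print("t",T()); return True
E
python3 - <<'E'
from h import *
set_gripper(0)
fold("near") and fold("far")
env.reach([530,200,400],down(YAW)); env.hold(.3); im,p=grab("wrist"); t,_=grab("top")
cv2.imwrite("pics/cart3.png",np.vstack([im[:270,60:560],cv2.resize(t[150:285,200:425],(500,300),interpolation=cv2.INTER_CUBIC)])); print(T())
E
```

```text
near True tip z rel hinge -4.065564954672965 [-3.54 -0.95 11.62]
t 50.525
far True tip z rel hinge -3.8106457886230487 [-1.23 -0.16  7.72]
t 55.1333
57.075
```

View pics/cart3.png

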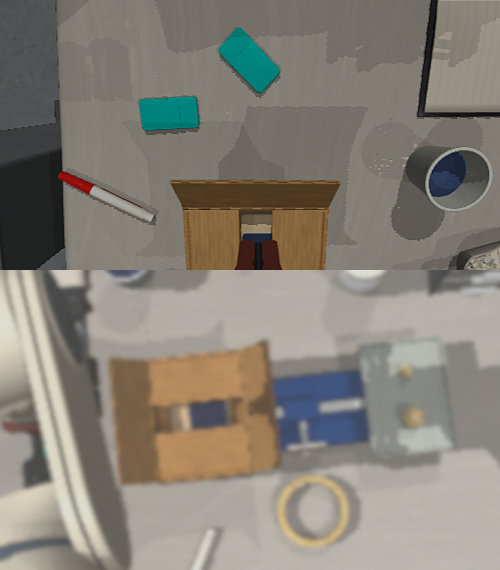

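Both end flaps lie flat, both side flaps are still open, and the tiles are visible through the gap. Now the side flaps.

Run:
```python
from h import *
fold("left") and fold("right")
env.reach([545,-90,330],down(4)); env.hold(.25); im,p=grab("wrist"); cv2.imwrite("pics/bal4.png",im)
env.reach([420,330,330],down(30)); env.hold(.2); t,_=grab("scene"); u,_=grab("top")
cv2.imwrite("pics/fin.png",np.vstack([cv2.resize(im[:270],(500,211)),np.hstack([cv2.resize(t[130:290,240:400],(250,300)),cv2.resize(u[150:285,230:425],(250,300))])])); print(T())
def width(i):
    g=cv2.GaussianBlur(cv2.cvtColor(i,cv2.COLOR_BGR2GRAY),(3,3),0).astype(float); r=[]
    for y in range(205,235):
        d=np.abs(np.gradient(g[y]))**2; L=np.arange(248,285);Q=np.arange(392,425); r.append((d[Q]*Q).sum()/d[Q].sum()-(d[L]*L).sum()/d[L].sum())
    return np.median(r)
print(width(cv2.imread("pics/bal3.png")),width(im))
```

```text
left True tip z rel hinge -3.858355130342602 [-2.94 -0.12  8.07]
t 61.3833
right True tip z rel hinge -3.836763675582432 [-1.87 -0.61  9.05]
t 65.8583
68.8
140.83026505099605 141.26733083988788
```

View pics/fin.png

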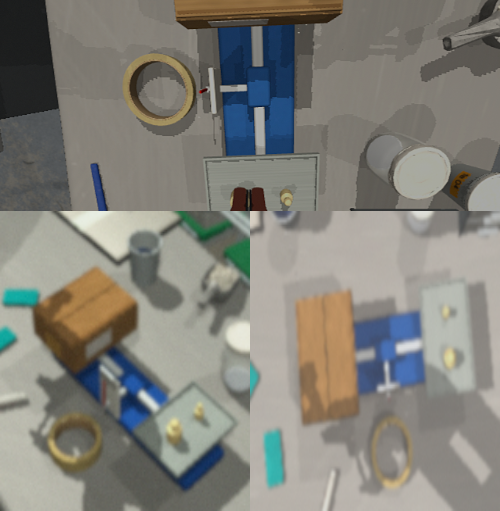

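The carton is shut flat on all sides, the beam is unchanged at level, and the jar, cup and tape stand where they were.

Run:
```python
from h import *
env.hold(.5); print(workorder.sign_off())
```

```text
the job is handed in; nothing more can be done
None
```

Job handed in at about 70 s: both tiles present (rust red and dark blue) are in the carton, the 100 g and 20 g weights hold the beam level to within what the images show, all four flaps are folded flat in the required order, and the jar, cup and tape roll were left in place; the sign-off returned no verdict.

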